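Clamp a coupler body in the V-block and shut the nipples away

TASK

The steel coupler body has fresh thread-lock and must cure overnight, clamped: stand it upright in the V-block, push it home against both faces and let go before the jaw reaches it, then squeeze the clamp's ratchet trigger again and again until the rubber pad grips it firmly, working the jaw by the trigger only. Put every loose brass nipple lying on the bench into the open drawer and shut the drawer fully to keep grit out. Leave the yellow pusher, the relief valve and the black collar where they are.

Things in the scene. Friction and masses are not known exactly. Their poses are not given: they have to be found in the camera images.
- coupler_center (a point): Centre (half-way up) of the coupler body, a plain steel barrel, 56 mm diameter, 85 mm high, 0.55 kg, standing on the bench at the start, with a shallow groove 50 to 59 mm above its foot. Its z axis is the barrel's axis.
- clamp: The clamp, bolted down: origin on the bench under the seat. y points horizontally into the V, the way the jaw advances; z up. Steel base plate, top 12 mm above the bench, 96 mm wide (x) from y = -45 to +70 mm, 60 mm wide back to y = -260. The 40 mm high V-block on it is 85 mm wide, from y = +5 to +66 mm. Housing: 50 mm wide, y = -232 to -148 mm, top 62 mm above the bench.
- clamp_seat (a point): Where the coupler body's centre must come: it then stands on the base plate against both V faces. 54.5 mm above the bench (42.5 above the plate). Axes as for the clamp. The two upright faces stand at 45 degrees either side of the y axis, 90 degrees to each other, open to -y. The V-block's top is 52 mm above the bench, so the coupler body stands 45 mm prouder.
- clamp_pad_face (a point): Centre of the front face (+y, facing the V) of the rubber pad on the sliding jaw, 32 mm above the bench; the pad is 40 mm wide, its top 47 mm above the bench, the jaw's top 50 mm. At the start it stands 35 to 50 mm short of the surface of a seated coupler body. Axes as for the clamp.
- clamp_grip (a point): Squeeze point: mid-way between the outer faces of fixed grip and trigger when squeezed right in, 100 mm above the bench, 194 mm behind the seat. Axes as for the clamp. The grip's outer face is 16 mm ahead (+y); the trigger's 30 mm behind (-y) released, 16 mm squeezed. The grip cannot yield: fingers centred here take the trigger 14 mm while the other finger comes up to the grip.
- clamp_trigger_face (a point): Centre of the outer (rear, -y) face of the trigger, an upright steel blade 24 mm wide, 8 mm thick, top 122 mm above the bench; this point is 100 mm above the bench and moves with it. Ahead of it stands the fixed grip, 26 mm wide, 12 mm thick, top 126 mm above the bench. Both stand on the housing. Axes as for the clamp.
- clamp_trigger (a joint): Travel of the trigger to the grip, m: 0 released, 0.014 fully squeezed. A spring (3 to 6.5 N) brings it back when let go. A full squeeze moves the jaw 7 to 13 mm; it then may fall back by up to 6 mm to the last of its 6 mm teeth. It stiffens as the pad presses on something (up to 25 N in all; it stops hard, perhaps short, once the pad is fully in).
- clamp_jaw (a joint): Advance of the sliding jaw towards the V, m, 0 to 0.075; 0 to 0.015 at the start, and the pad meets a seated coupler body at 0.050. The ratchet lets it go forward only; it cannot be drawn back. Not to be pushed with the fingers.
- clamp_pad (a joint): How far the sprung rubber pad is pressed back into the jaw, m: 0 free, 0.012 fully in; 1.2 N per mm. It shows how firm the grip is: a firm grip keeps it more than 0.004 in after the trigger is let go; it may go right in.
- nipple0_center (a point): Centre of a brass nipple lying on the bench (2 to 4 of the four are there): 64 mm long along its x axis, with a 34 mm square body over the middle 28 mm and a 20 to 26 mm round end on each side; 0.2 kg, centre 17 mm above what it lies on.
- nipple1_center (a point): Centre of a brass nipple lying on the bench (2 to 4 of the four are there): 64 mm long along its x axis, with a 34 mm square body over the middle 28 mm and a 20 to 26 mm round end on each side; 0.2 kg, centre 17 mm above what it lies on.
- nipple2_center (a point): Centre of a brass nipple lying on the bench (2 to 4 of the four are there): 64 mm long along its x axis, with a 34 mm square body over the middle 28 mm and a 20 to 26 mm round end on each side; 0.2 kg, centre 17 mm above what it lies on.
- nipple3_center (a point): Centre of a brass nipple lying on the bench (2 to 4 of the four are there): 64 mm long along its x axis, with a 34 mm square body over the middle 28 mm and a 20 to 26 mm round end on each side; 0.2 kg, centre 17 mm above what it lies on.
- drawer_floor (a point): Point on the inner floor of the drawer of the low grey cabinet, on its mid-line, 22 mm above the bench; moves with the drawer. x points into the cabinet (the drawer opens to -x). The floor spans x = -42 to +142 mm, y = -99 to +99 mm from here; walls 36 mm above it, front board 10 mm more. The cabinet (top 80 mm above the bench) covers what lies beyond x = q - 0.049 m, q being the drawer's opening.
- cabinet_drawer0_handle (a point): Middle of the drawer's bar handle: an 11 mm thick, 120 mm long bar along y, 35 mm in front of the drawer's front board, 44 mm above the bench. Axes as for drawer_floor.
- cabinet_drawer0 (a joint): How far the drawer is open, m: 0 shut, about 0.15 at the start, 0.157 at most. It stays where it is left and takes about 1 N to move, more when pushed fast. Nipples must lie side by side in it: one lying on another jams it under the cabinet top.
- seal_pusher_center (a point): Bystander: yellow plastic seal pusher, a 26 mm stem on a 52 mm foot, 80 mm high, standing; this is its centre.
- relief_valve_center (a point): Bystander: chromed relief valve, 42 mm across, 56 mm high, standing, with a side port that reaches 44 mm from its axis; this is its centre.
- collar_center (a point): Bystander: blackened steel collar lying flat, 60 mm outside, 38 mm inside, 25 mm high; this is its centre.
Mind the look-alikes: they are no part of the job. Leave any turquoise or white look-alike of the part that bears nipple1_center alone. Leave any green look-alike of the part that bears coupler_center alone.

How it is judged:
By the outcome, as a careful person would: the job done as asked, in the order asked, and still so for the second after the job is handed in, with the robot touching nothing.
Of nipple0, nipple1, nipple2, nipple3 only 2 to 4 are there at a start; the rules pass over those that are not, and their reading is None.
At some moment in a run one of nipple0, nipple1, nipple2, nipple3 may be knocked a few centimetres aside while the robot is not near it.
It also fails if it takes over 210 s, if anything falls off the work surface, if the arm or the gripper's body presses on something with over 40 N, if the wrist force passes 120 N, or if a joint passes its speed limit or range.

ROBOT

A 6-joint arm with a two-finger parallel gripper is mounted at the origin on the work surface. World frame = base frame: x ahead of the robot, y to its left, z up, the work surface at z = 0. Lengths are in mm, angles in degrees, forces in N, time in s.
With the tool pointing down it reaches from about 300 to 850 mm from the base axis. Payload 4.2 kg.
Tool frame: the origin (TCP) lies between the finger pads; the fingertips stand 22 mm ahead of it and the grasp point (between the pads) lies 3 mm ahead of it; z points along the fingers, y is the direction in which the jaws open and shut (so a half turn about z gives the same grasp; the last joint's range is limited). The gripper opens to 91 mm and grips with 3 to 60 N. Pads are 32 mm wide; open, the fingers measure 118 mm over their backs; the gripper's body (76 mm by 178 mm) begins 60 mm behind the grasp point.
Start: joints at [-77.98, 18.312, 89.639, -0, 72.044, -1.146], TCP at [130.977, -559.898, 235.976] pointing down, gripper open.
Joint ranges: [-177.97, 177.97], [-48.28, 115.42], [12.27, 149.76], [-77.06, 257.06], [2.81, 150.46], [-146.56, 146.56]. Speed limits (degrees/s): [147.25, 147.25, 180, 180, 180, 180].

INTERFACE

Orientations are given as [roll, pitch, yaw] about the fixed x, y, z axes, in that order (R = Rz(yaw) Ry(pitch) Rx(roll)).
In Python, from workcell import * gives the robot as it stands.
- The arm moves only by the shell command python3 -m jog 'ROWS' [OPENING] [FORCE]. ROWS is text: rows parted by semicolons, each of 6 numbers parted by spaces: the shift along the tool's x, y, z in units of 0.5 m (1.0 is 0.5 m), then the turn, a rotation vector about the tool's x, y, z in units of pi/2 rad (1.0 is pi/2 rad). A call has 1 to 20 rows; each row is the pose to reach, as a shift and turn from the pose measured when the call began, along the tool's axes at that moment; what a row does not reach only later rows make up. A row lasts 1/12 s, in which the tool goes at most 41.7 mm and 7.16 degrees, less where a joint would pass 70% of its speed; a pose out of reach is approached as far as the arm can. A call with a number of a shift or a turn outside -1 to 1 is refused whole. A call with a gripper value outside its range is refused whole. OPENING is the opening, from -1 (shut) to 1 (fully open), set as the call begins (- or left out, the last holds). The fingers move at their own pace and stop on an object; FORCE is the grip in N (left out, the last holds). Time passes only in rows, so rows that repeat a pose let the fingers close. It gives the time, the measured TCP pose, the force and the opening at its end, in the units of the state.
- state(): the state, without advancing time (a new reading comes with each control period).
- grab_frame(name): name is "scene" or "top"; returns the picture (420x560x3 uint8, red, green, blue); there is no depth.
- calibration(name): a dict with "mtx" (3x3 intrinsics, pixels), "rvec" (rotation vector, rad) and "tvec" (3), from world to camera coordinates, as OpenCV has them. Camera axes: x right, y down, z forward; pixel columns grow to the right and rows downward; lengths in mm; the calibration is good to about 2 mm. A picture is of the moment at which its call begins. calibration takes no time and is no camera call.
- job_done(): hands the job in, once; it reports no verdict.
Trained networks look in the newest picture that a camera, given by its name, has taken for a name from the list of things; names that differ only in an ending like _2 or _b are one class to them, and where a whole thing is asked for, a point or a joint stands for the part that bears it (a point fixed in the world has none). Each returns a list of dicts, best first, with "confidence" (0 to 1); they miss things now and then, are a little off and sometimes report something else, mostly with a low value. They report only what shows in the picture. A call takes as long as a camera call. They do not tell look-alikes from the thing itself.
- spot_in(query, camera): "rect" ([left, top, right, bottom] in pixels, round what is visible of it).
- tip_of(query, camera): "location" ([column, row] in pixels: a listed point, or the origin of a listed thing).
The state is a dict: "time_s": time; "qpos": joint angles; "qvel": joint speeds; "effort": joint torques, N m; "ee_pos": TCP position; "ee_rot": TCP orientation; "force": force on the tool from outside, world axes, zero at the start; "torque": the same for the moment, N m; "gripper_width": finger opening in mm.
Only numpy, scipy, OpenCV 4.12 (cv2) and the standard library are available. Lean on these libraries where they do the work, as an engineer would, in place of code of your own. Each camera call takes 0.05 s, during which the arm holds its last target. There are 200 camera calls.

## Working session

There is one attempt and no reset: what is moved stays moved. The work goes in short steps, Python scripts to look and compute and a shell command to move; the robot and the scene stay as the last step left them, time stands still between calls to the robot, and variables do not carry over. Pictures are saved under pics/ and viewed, about 12 in all and at most 16, crops included, and the job is handed in when it is done.

```bash
mkdir -p pics; ls; python3 - <<'E'
from workcell import *
import cv2
print(state())
for n in ("scene","top"):
    im=grab_frame(n); cv2.imwrite(f"pics/{n}0.png",cv2.cvtColor(im,cv2.COLOR_RGB2BGR)); print(n,calibration(n))
for q in ["coupler_center","clamp","clamp_seat","clamp_pad_face","clamp_grip","clamp_trigger_face","nipple0_center","drawer_floor","cabinet_drawer0_handle","seal_pusher_center","relief_valve_center","collar_center"]:
    for n in ("scene","top"):
        r=tip_of(q,n); print(q,n,[([round(float(v)) for v in d["location"]],round(d["confidence"],2)) for d in r])
E
```

```text
pics
{'time_s': 0.0, 'qpos': array([-7.79815065e+01,  1.83529925e+01,  8.97068688e+01,  9.35644468e-05,
        7.20435110e+01, -1.14600503e+00]), 'qvel': array([-0.04855752, -0.04942759,  0.06037464, -0.03002498, -0.07701857,
       -0.0100422 ]), 'effort': array([-1.88485123e-03, -4.12465596e+01, -2.31975585e+01,  7.25555490e-02,
        4.57476277e-02, -1.56275755e-04]), 'ee_pos': array([ 130.85794274, -559.43217562,  235.10356326]), 'ee_rot': array([-1.79896650e+02, -2.15640491e-03,  1.31644677e+01]), 'force': array([-0.7524488 , -0.20307427, -0.91763448]), 'torque': array([-0.00565929, -0.00753588,  0.01283809]), 'gripper_width': 91.22585598071859}
scene {'mtx': array([[491.75189858,   0.        , 277.89328796],
       [  0.        , 491.75189858, 210.93482254],
       [  0.        ,   0.        ,   1.        ]]), 'rvec': array([ 2.09423173,  0.80469302, -0.42064838]), 'tvec': array([-389.04715516, -139.19275343, 1556.98540989])}
top {'mtx': array([[447.09037155,   0.        , 270.11927511],
       [  0.        , 447.09037155, 209.79133076],
       [  0.        ,   0.        ,  
[... 557 characters left out ...]
mp_grip top [([330, 152], 0.56), ([285, 218], 0.35)]
clamp_trigger_face scene [([261, 283], 0.5)]
clamp_trigger_face top [([341, 152], 0.58)]
nipple0_center scene [([223, 268], 0.84)]
nipple0_center top [([327, 219], 0.6), ([154, 219], 0.57)]
drawer_floor scene [([346, 179], 0.89)]
drawer_floor top [([153, 219], 0.62)]
cabinet_drawer0_handle scene [([320, 164], 0.93), ([274, 194], 0.55)]
cabinet_drawer0_handle top [([157, 253], 0.8)]
seal_pusher_center scene [([273, 195], 0.62)]
seal_pusher_center top [([228, 258], 0.57)]
relief_valve_center scene [([298, 216], 0.92), ([260, 206], 0.65)]
relief_valve_center top [([236, 217], 0.5)]
collar_center scene [([258, 244], 0.68)]
collar_center top []
```

View pics/scene0.png

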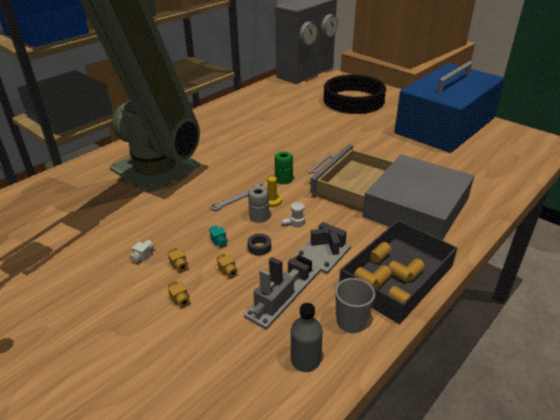

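View pics/top0.png

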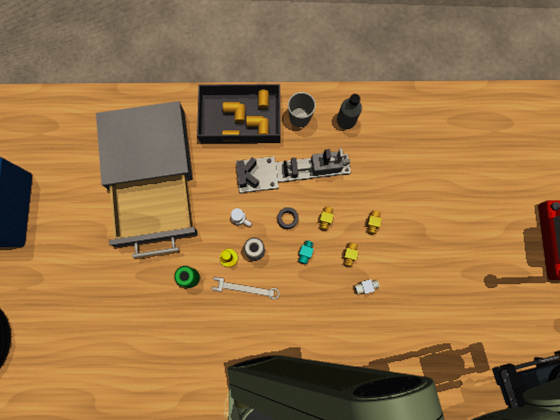

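The scene view shows three brass nipples, at (178,260), (227,265) and (179,294). They match top-view pixels (327,218), (374,221) and (351,254). The steel coupler is at top (254,249), right beside the yellow pusher at (229,257). The clamp runs from its V at (250,175) to the trigger at (341,158). The drawer at (150,210) is open towards the robot. The look-alikes are turquoise (306,251), white (367,287) and green (187,276).

```bash
cat > h.py <<'E'
import numpy as np, cv2
from scipy.spatial.transform import Rotation as R
from scipy.optimize import least_squares
from workcell import *
def proj(P,n):
    c=calibration(n); return cv2.projectPoints(np.float64(P).reshape(-1,3),c["rvec"],c["tvec"],c["mtx"],None)[0].reshape(-1,2)
def ray(uv,n,z):
    c=calibration(n); Rm=cv2.Rodrigues(c["rvec"])[0]; d=Rm.T@np.linalg.inv(c["mtx"])@[*uv,1]; o=-Rm.T@c["tvec"].ravel()
    return o+d*(z-o[2])/d[2]
def frame(x,y,yaw,P):  # planar frame -> world
    return R.from_euler("z",yaw,degrees=True).apply(np.float64(P).reshape(-1,3))+[x,y,0]
def fitframe(obs,x0):
    """obs: (camera, local point, pixel)"""
    f=lambda p: np.concatenate([proj(frame(*p,P),n)[0]-uv for n,P,uv in obs])
    r=least_squares(f,x0,loss="soft_l1",x_scale=[10,10,1]); return r.x,np.round(r.fun,1)
def save(im,name): cv2.imwrite("pics/"+name,cv2.cvtColor(im,cv2.COLOR_RGB2BGR))
def row(pos,yaw):
    """jog numbers from now to TCP at pos, tool down, jaw (tool y) axis along world angle yaw (mod 180)"""
    s=state(); Rc=R.from_euler("xyz",s["ee_rot"],degrees=True)
    best=None
    for k in (0,180):
        a=np.radians(yaw+k); y=np.array([np.cos(a),np.sin(a),0]); z=np.array([0,0,-1.]); Rt=R.from_matrix(np.c_[np.cross(y,z),y,z])
        rv=(Rc.inv()*Rt).as_rotvec()
        if best is None or np.linalg.norm(rv)<np.linalg.norm(best): best=rv
    return np.round(np.r_[Rc.inv().apply(np.array(pos)-s["ee_pos"])/500,best/(np.pi/2)],4)
E
python3 - <<'E'
from h import *
C=[("scene",(0,0,0),(320,254)),("scene",(0,0,54.5),(321,238)),("scene",(0,-194,100),(273,269)),("scene",(0,-224,100),(261,283)),
("top",(0,0,0),(262,175)),("top",(0,0,54.5),(260,173)),("top",(0,-194,100),(330,152)),("top",(0,-224,100),(341,152))]
x0=ray((260,173),"top",54)
cl=fitframe(C,[x0[0],x0[1],90])
print("clamp",cl)
d0=ray((153,219),"top",22)
D=[("scene",(0,0,22),(346,179)),("top",(0,0,22),(153,219))]
for n,uv in (("scene",(320,164)),("top",(157,253))): print("handle",ray(uv,n,44))
for n,uv in (("scene",(346,179)),("top",(153,219))): print("floor",ray(uv,n,22))
for n,uv in (("scene",(256,205)),("top",(254,248))): print("coupler",ray(uv,n,42.5))
for uv in ((327,218),(374,221),(351,254)): print("nip",ray(uv,"top",17))
for nm,uv,z in (("pusher",(229,257),40),("relief",(237,216),28),("collar",(288,217),12),("green",(187,276),42)): print(nm,ray(uv,"top",z))
x,y,yaw=cl[0]
im=grab_frame("top"); crop=cv2.resize(im[70:310,90:400],None,fx=2.5,fy=2.5,interpolation=cv2.INTER_CUBIC)
def poly(P,col): cv2.polylines(crop,[np.int32((proj(frame(x,y,yaw,P),"top")-[90,70])*2.5)],True,col)
poly([(-48,-45,12),(48,-45,12),(48,70,12),(-48,70,12)],(255,0,0))
poly([(-30,-260,12),(30,-260,12),(30,-45,12),(-30,-45,12)],(255,0,0))
poly([(-42.5,5,52),(42.5,5,52),(42.5,66,52),(-42.5,66,52)],(0,255,0))
poly([(-25,-232,62),(25,-232,62),(25,-148,62),(-25,-148,62)],(0,255,255))
save(crop,"crop1.png")
E
```

```text
clamp (array([649.8256215 ,  16.66346901,   8.15124715]), array([-0.7,  1.6, -0.8,  0.6,  0.9,  2.8,  4.5, -2.7, -1.1,  0.4,  0.4,
       -3. ,  0.2,  3.1, -0. ,  1.6]))
handle [424.96539933 299.68594158  44.        ]
handle [417.50595741 300.88064244  44.        ]
floor [513.24443553 312.56490211  22.        ]
floor [516.67342612 322.55306871  22.        ]
coupler [426.09977771  24.45599804  42.5       ]
coupler [430.18477174  34.65550144  42.5       ]
nip [ 517.94383346 -171.74763873   17.        ]
nip [ 508.58429051 -304.8422834    17.        ]
nip [ 415.12585675 -235.75528653   17.        ]
pusher [406.00824035 103.35598345  40.        ]
relief [522.936381    83.60295972  28.        ]
collar [522.3759923  -61.02821538  12.        ]
green [354.68437504 216.6995381   42.        ]
```

View pics/crop1.png

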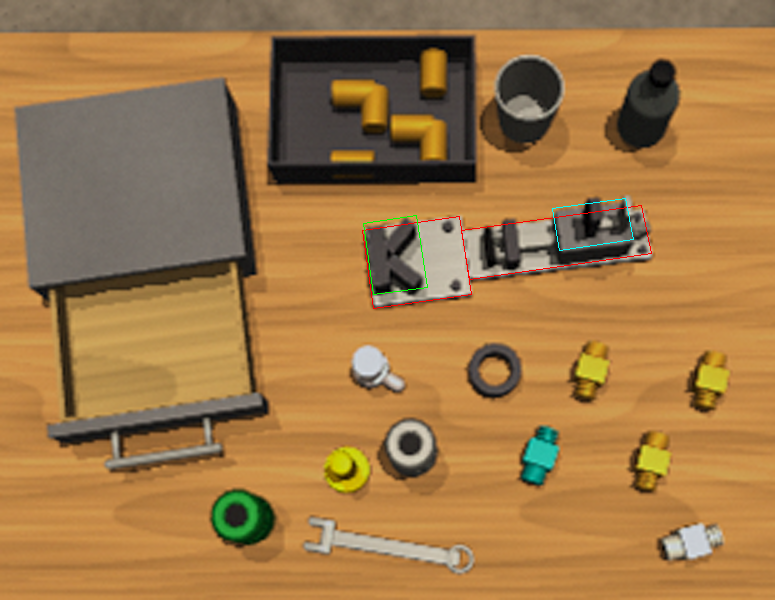

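The overlay matches the clamp plate and V-block to within 1–2 px, so the clamp pose is good: about (650, 17), yaw 8.2°. Next I refine the coupler and plan the approach. With the jaws along clamp x, the fingers clear the pusher and suit the V.

```bash
python3 - <<'E'
from h import *
print(ray((254.4,247),"top",85))
for n in("top","scene"):
    grab_frame(n)
    for d in spot_in("coupler_center",n): print(n,np.round(d["rect"],1),d["confidence"])
def f(x,y,n):
    t=np.linspace(0,6.28,40); P=[(x+28*np.cos(a),y+28*np.sin(a),z) for a in t for z in (0,85)]; q=proj(P,n); return np.r_[q.min(0),q.max(0)]
for n in("top","scene"): print(n,f(429,30,n))
print(row((429,30,235),8.15))
E
```

```text
[427.69562843  31.84224446  85.        ]
top [174.5 266.  199.8 290. ] 0.63
top [243.  234.7 263.8 260.2] 0.59
scene [248.1 186.7 270.2 222.5] 0.9
scene [275.7 151.3 294.1 184.4] 0.8
scene [169.2 282.1 190.4 305.4] 0.38
scene [308.5 144.6 394.8 207.3] 0.24
top [244.56738682 236.06817868 266.08503848 260.04376393]
scene [246.97399334 185.45151008 269.05521181 223.47888302]
[ 0.8491 -1.013   0.0019  0.      0.     -0.9443]
```

```bash
R="";python3 -m jog '0.84 -1 0 0 0 -0.944;0.84 -1 0 0 0 -0.944;0.84 -1 0 0 0 -0.944;0.84 -1 0 0 0 -0.944;0.84 -1 0 0 0 -0.944;0.84 -1 0 0 0 -0.944;0.84 -1 0 0 0 -0.944;0.84 -1 0 0 0 -0.944;0.84 -1 0 0 0 -0.944;0.84 -1 0 0 0 -0.944;0.84 -1 0 0 0 -0.944;0.84 -1 0 0 0 -0.944;0.84 -1 0 0 0 -0.944;0.84 -1 0 0 0 -0.944;0.84 -1 0 0 0 -0.944;0.84 -1 0 0 0 -0.944;0.84 -1 0 0 0 -0.944;0.84 -1 0 0 0 -0.944;0.84 -1 0 0 0 -0.944;0.84 -1 0 0 0 -0.944' 1 30
python3 - <<'E'
from h import *
print(row((428,33,235),8.15))
print(row((428,33,71),8.15))
im=grab_frame("scene"); save(cv2.resize(im[120:320,140:400],None,fx=3,fy=3),"s1.png")
E
```

```text
time_s: 3.22
ee_pos: [425.4, 21.6, 235.9]
ee_rot: [-180.0, 0.0, 98.0]
force: [0.5, 0.6, -0.1]
gripper_width: 91.2
[ 0.0218  0.0083  0.0018 -0.0003  0.0003 -0.0012]
[ 2.200e-02  8.500e-03  3.298e-01 -3.000e-04  3.000e-04 -1.200e-03]
```

View pics/s1.png

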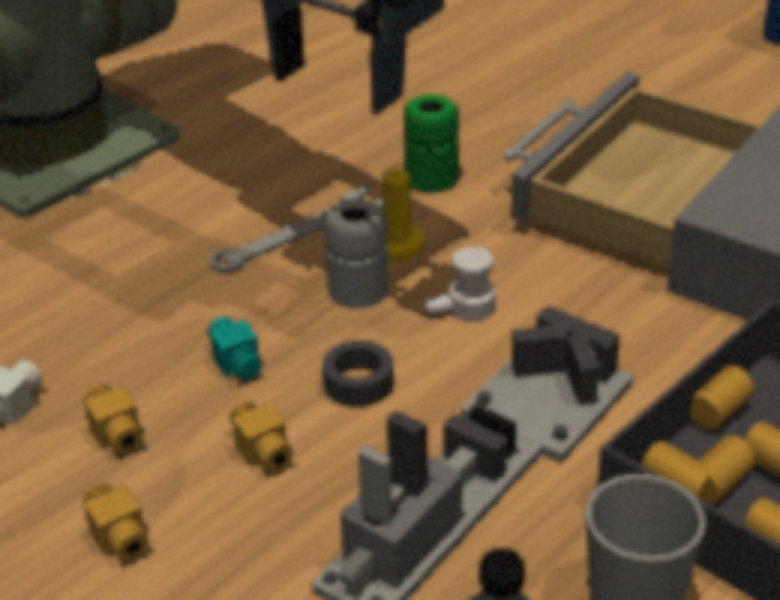

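The open gripper is above the coupler (crop 355,255), with its fingers on the x sides, clear of the yellow pusher at (400,215). I descend and grip.

```bash
python3 -m jog '0.022 0.008 0.04 0 0 0;0.022 0.008 0.1 0 0 0;0.022 0.008 0.16 0 0 0;0.022 0.008 0.21 0 0 0;0.022 0.008 0.26 0 0 0;0.022 0.008 0.3 0 0 0;0.022 0.008 0.325 0 0 0;0.022 0.008 0.33 0 0 0;0.022 0.008 0.33 0 0 0;0.022 0.008 0.33 0 0 0' 1 30
python3 -m jog '0 0 0 0 0 0;0 0 0 0 0 0;0 0 0 0 0 0;0 0 0 0 0 0;0 0 0 0 0 0;0 0 0 0 0 0;0 0 0 0 0 0;0 0 0 0 0 0' -0.1 30
python3 -m jog '0 0 -0.05 0 0 0;0 0 -0.1 0 0 0;0 0 -0.16 0 0 0;0 0 -0.2 0 0 0;0 0 -0.2 0 0 0;0 0 -0.2 0 0 0'
python3 - <<'E'
from h import *
for dy,z in ((-10,165),(-10,90)):
    p=frame(649.8,16.7,8.15,(0,dy,z))[0]; print(p,row(p,8.15))
grab_frame("top"); 
im=grab_frame("scene"); save(cv2.resize(im[100:300,140:400],None,fx=3,fy=3),"s2.png")
E
```

```text
time_s: 4.1
ee_pos: [428.4, 32.3, 71.7]
ee_rot: [179.9, 0.0, 97.9]
force: [-0.1, 0.2, 0.5]
gripper_width: 91.0
time_s: 4.77
ee_pos: [426.9, 32.2, 71.7]
ee_rot: [-179.9, 0.0, 98.0]
force: [-4.1, -1.3, 5.6]
gripper_width: 55.4
time_s: 5.27
ee_pos: [427.0, 32.3, 171.4]
ee_rot: [-179.9, 0.0, 98.0]
force: [-0.3, -0.4, -5.2]
gripper_width: 55.4
[651.21765137   6.80099679 165.        ] [-1.128e-01  4.371e-01  1.230e-02 -9.000e-04  3.000e-04 -2.000e-03]
[651.21765137   6.80099679  90.        ] [-1.127e-01  4.373e-01  1.623e-01 -9.000e-04  3.000e-04 -2.000e-03]
```

View pics/s2.png

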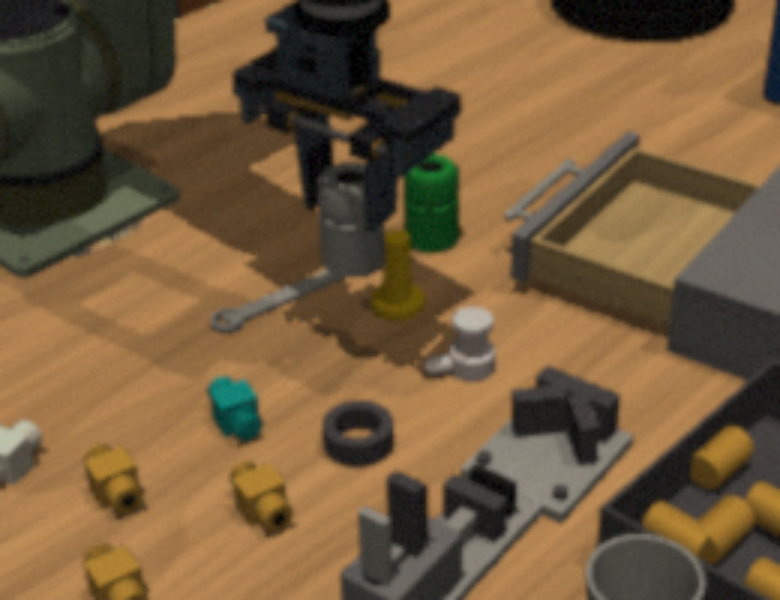

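The coupler is held cleanly, with the pusher and valve undisturbed. I carry it to 15 mm in front of the seat.

```bash
python3 -m jog '-0.01 0.03 0 0 0 0;-0.03 0.09 0 0 0 0;-0.05 0.16 0 0 0 0;-0.07 0.23 0 0 0 0;-0.09 0.3 0 0 0 0;-0.1 0.36 0 0 0 0;-0.115 0.41 0 0 0 0;-0.123 0.43 0 0 0 0;-0.123 0.437 0.01 0 0 0;-0.123 0.437 0.03 0 0 0;-0.123 0.437 0.06 0 0 0;-0.123 0.437 0.09 0 0 0;-0.123 0.437 0.1 0 0 0;-0.123 0.437 0.1 0 0 0;-0.123 0.437 0.1 0 0 0'
python3 - <<'E'
from h import *
p=frame(649.8,16.7,8.15,(0,-15,84.5))[0]; print(p,row(p,8.15))
im=grab_frame("scene"); a=cv2.resize(im[130:300,240:400],None,fx=3,fy=3)
im=grab_frame("top"); b=cv2.resize(im[120:220,210:310],None,fx=3,fy=3); b=np.pad(b,((0,a.shape[0]-b.shape[0]),(0,0),(0,0)))
save(np.hstack([a,b]),"s3.png")
E
```

```text
time_s: 6.62
ee_pos: [649.1, 1.8, 117.7]
ee_rot: [-179.5, -0.0, 98.0]
force: [0.6, -0.9, -4.0]
gripper_width: 55.5
[651.92647705   1.85149518  84.5       ] [-0.0007  0.0062  0.0663 -0.0053 -0.0002 -0.0018]
```

View pics/s3.png

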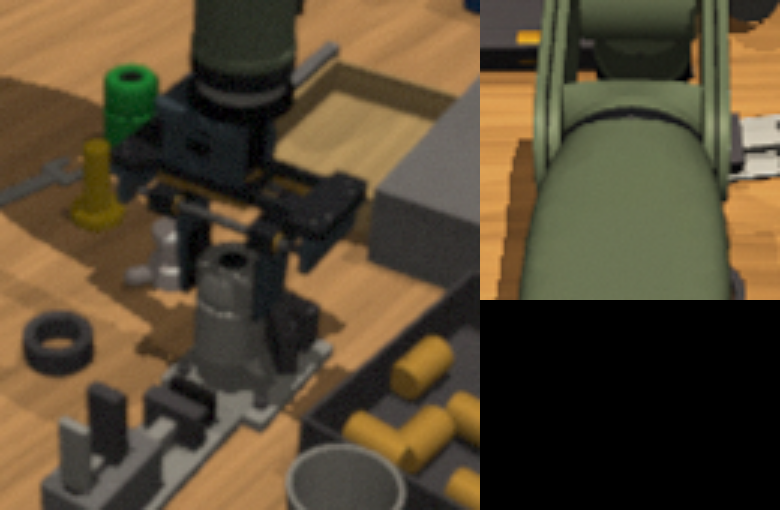

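The coupler hangs over the plate in front of the V (crop 225,330), clear of the pad. I lower it gently.

```bash
python3 -m jog '0 0.003 0.01 0 0 0;0 0.006 0.025 -0.005 0 0;0 0.006 0.04 -0.005 0 0;0 0.006 0.052 -0.005 0 0;0 0.006 0.06 -0.005 0 0;0 0.006 0.064 -0.005 0 0;0 0.006 0.067 -0.005 0 0;0 0.006 0.069 -0.005 0 0;0 0.006 0.069 -0.005 0 0'
python3 -m jog '0.008 0 0 0 0 0;0.014 0 0 0 0 0;0.018 0 0 0 0 0;0.022 0 0 0 0 0;0.022 0 0 0 0 0;0.022 0 0 0 0 0' - 15
```

```text
time_s: 7.47
ee_pos: [653.2, 2.1, 84.6]
ee_rot: [179.8, 0.0, 98.0]
force: [0.3, -0.0, -6.3]
gripper_width: 55.5
time_s: 7.97
ee_pos: [651.6, 13.2, 84.7]
ee_rot: [179.8, 0.0, 98.0]
force: [-0.6, 0.1, -4.8]
gripper_width: 55.7
```

```bash
python3 -m jog '0 0 0.002 0 0 0;0 0 0.003 0 0 0;0 0 0.004 0 0 0;0 0 0.004 0 0 0'
python3 -m jog '0.003 0 0 0 0 0;0.006 0 0 0 0 0;0.009 0 0 0 0 0;0.012 0 0 0 0 0;0.012 0 0 0 0 0'
```

```text
time_s: 8.3
ee_pos: [651.9, 13.1, 83.7]
ee_rot: [179.8, 0.0, 98.0]
force: [-2.1, 0.2, 2.4]
gripper_width: 55.6
time_s: 8.72
ee_pos: [651.3, 15.6, 84.2]
ee_rot: [179.8, 0.4, 98.1]
force: [-1.0, -11.0, 0.6]
gripper_width: 55.9
```

Contact with the V: the reaction is 11 N, nearly straight back along clamp −y. I push slightly more with a softer grip so it self-centres, then release.

```bash
python3 -m jog '0.01 0 0 0 0 0;0.014 0 0 0 0 0;0.016 0 0 0 0 0;0.016 0 0 0 0 0;0.016 0 0 0 0 0' - 8
python3 -m jog '0 0 0 0 0 0;0 0 0 0 0 0;0 0 0 0 0 0;0 0 0 0 0 0;0 0 0 0 0 0;0 0 0 0 0 0;0 0 0 0 0 0' 0.6 8
python3 -m jog '0 0 -0.05 0 0 0;0 0 -0.1 0 0 0;0 0 -0.16 0 0 0;0 0 -0.22 0 0 0;0 0 -0.24 0 0 0;0 0 -0.24 0 0 0;0 0 -0.24 0 0 0'
python3 - <<'E'
from h import *
for z in (180,103): p=frame(649.8,16.7,8.15,(0,-194,z))[0]; print(p,row(p,98.15))
im=grab_frame("scene"); a=cv2.resize(im[130:300,240:400],None,fx=3,fy=3); save(a,"s4.png")
for d in tip_of("coupler_center","scene"): print(d)
print(proj(frame(649.8,16.7,8.15,(0,0,54.5)),"scene"))
E
```

```text
time_s: 9.13
ee_pos: [650.5, 20.2, 84.5]
ee_rot: [179.8, 0.7, 98.1]
force: [-0.8, -10.0, -0.3]
gripper_width: 55.7
time_s: 9.72
ee_pos: [650.6, 20.5, 84.5]
ee_rot: [179.8, 0.7, 98.1]
force: [-0.2, 0.5, 0.0]
gripper_width: 72.6
time_s: 10.3
ee_pos: [649.5, 21.9, 203.9]
ee_rot: [179.8, 0.7, 98.1]
force: [-0.2, -0.4, -0.6]
gripper_width: 73.1
[ 677.30243654 -175.34066232  180.        ] [-0.3978 -0.0011  0.0528  0.0079  0.0045  1.    ]
[ 677.30243654 -175.34066232  103.        ] [-0.3959 -0.0016  0.2068  0.0079  0.0045  1.    ]
{'location': [318.4, 239.7], 'confidence': 0.64}
{'location': [284.3, 164.0], 'confidence': 0.62}
[[320.15409248 238.62595732]]
```

View pics/s4.png

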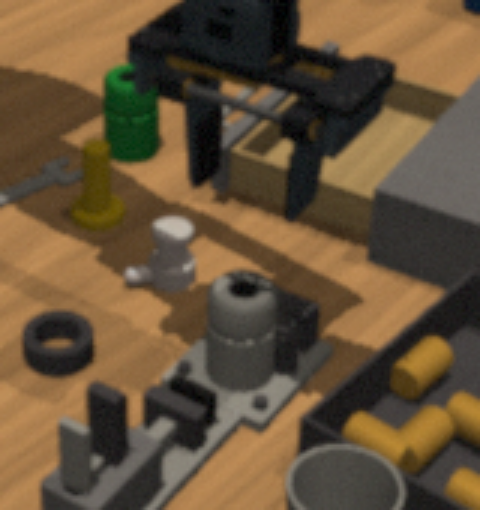

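The coupler stands upright in the V (crop 243,330), with the pad still clear at (190,400). I check the trigger and grip model against their pixels while moving above the grip.

```bash
python3 -m jog '-0.05 0 0 0.008 0.0045 0.08;-0.1 0 0 0.008 0.0045 0.16;-0.15 0 0 0.008 0.0045 0.24;-0.2 0 0 0.008 0.0045 0.32;-0.25 0 0 0.008 0.0045 0.4;-0.3 0 0 0.008 0.0045 0.48;-0.34 0 0 0.008 0.0045 0.56;-0.37 0 0 0.008 0.0045 0.64;-0.39 0 0 0.008 0.0045 0.72;-0.397 0 0 0.008 0.0045 0.8;-0.397 0 0 0.008 0.0045 0.88;-0.397 0 0 0.008 0.0045 0.96;-0.397 0 0 0.008 0.0045 1;-0.397 0 0 0.008 0.0045 1;-0.397 0 0 0.008 0.0045 1' 1 40
python3 - <<'E'
from h import *
print(proj(frame(649.8,16.7,8.15,[(0,-220,122),(0,-184,126)]),"scene"), "seen (265,271.7),(275.7,260)")
for z in (180,103): p=frame(649.8,16.7,8.15,(0,-194,z))[0]; print(p,row(p,98.15))
im=grab_frame("scene"); a=cv2.resize(im[150:330,200:360],None,fx=3,fy=3); save(a,"s5.png")
E
```

```text
time_s: 11.65
ee_pos: [676.2, -174.4, 202.5]
ee_rot: [-179.9, 0.4, 8.3]
force: [-0.1, -0.2, 0.1]
gripper_width: 91.2
[[266.35568216 271.34099801]
 [276.38656832 259.81254782]] seen (265,271.7),(275.7,260)
[ 677.30243654 -175.34066232  180.        ] [ 0.0022  0.0022  0.0449 -0.0012  0.0044  0.0012]
[ 677.30243654 -175.34066232  103.        ] [ 0.0033  0.0025  0.1989 -0.0012  0.0044  0.0012]
```

View pics/s5.png

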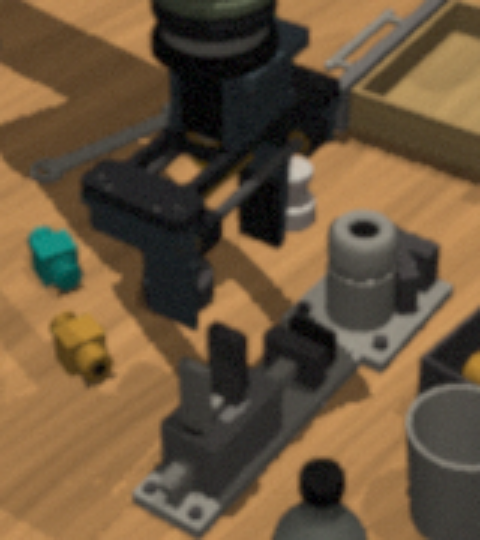

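The model agrees with the trigger and grip to about 1 px, so I descend around them and squeeze.

```bash
python3 -m jog '0.003 0.002 0.03 0 0.0044 0;0.003 0.002 0.07 0 0.0044 0;0.003 0.002 0.11 0 0.0044 0;0.003 0.002 0.15 0 0.0044 0;0.003 0.002 0.18 0 0.0044 0;0.003 0.002 0.195 0 0.0044 0;0.003 0.002 0.198 0 0.0044 0;0.003 0.002 0.198 0 0.0044 0'
python3 -m jog '0 0 0 0 0 0;0 0 0 0 0 0;0 0 0 0 0 0;0 0 0 0 0 0;0 0 0 0 0 0;0 0 0 0 0 0;0 0 0 0 0 0;0 0 0 0 0 0;0 0 0 0 0 0;0 0 0 0 0 0' -0.4 40
python3 - <<'E'
from h import *
im=grab_frame("scene"); a=cv2.resize(im[150:330,200:360],None,fx=3,fy=3); save(a,"s6.png")
E
python3 -m jog '0 0 0 0 0 0;0 0 0 0 0 0;0 0 0 0 0 0;0 0 0 0 0 0;0 0 0 0 0 0;0 0 0 0 0 0;0 0 0 0 0 0;0 0 0 0 0 0' 0.5 40
```

```text
time_s: 12.37
ee_pos: [677.3, -175.1, 103.5]
ee_rot: [-179.9, -0.0, 8.3]
force: [0.6, -0.1, -0.4]
gripper_width: 91.0
time_s: 13.2
ee_pos: [677.8, -175.4, 104.0]
ee_rot: [-179.9, -0.1, 8.2]
force: [-0.4, -1.3, -0.3]
gripper_width: 31.9
time_s: 13.92
ee_pos: [677.6, -175.0, 103.8]
ee_rot: [-179.9, -0.1, 8.2]
force: [1.2, 0.3, -0.2]
gripper_width: 68.3
```

View pics/s6.png

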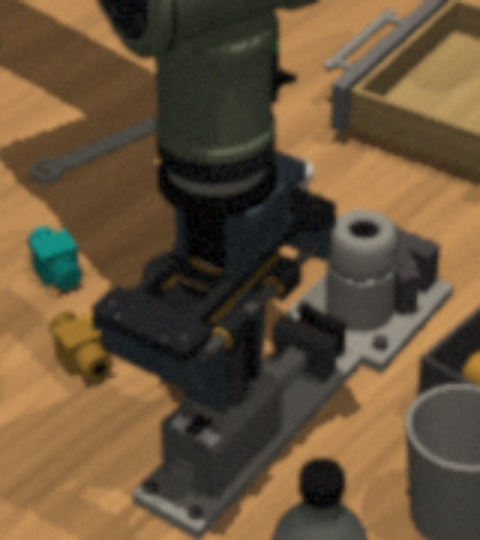

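The first squeeze was full (31.9 mm) and the jaw moved. I repeat.

```bash
python3 -m jog '0 0 0 0 0 0;0 0 0 0 0 0;0 0 0 0 0 0;0 0 0 0 0 0;0 0 0 0 0 0;0 0 0 0 0 0;0 0 0 0 0 0;0 0 0 0 0 0' -0.4 40
python3 -m jog '0 0 0 0 0 0;0 0 0 0 0 0;0 0 0 0 0 0;0 0 0 0 0 0;0 0 0 0 0 0;0 0 0 0 0 0' 0.4 40
python3 -m jog '0 0 0 0 0 0;0 0 0 0 0 0;0 0 0 0 0 0;0 0 0 0 0 0;0 0 0 0 0 0;0 0 0 0 0 0;0 0 0 0 0 0;0 0 0 0 0 0' -0.4 40
python3 -m jog '0 0 0 0 0 0;0 0 0 0 0 0;0 0 0 0 0 0;0 0 0 0 0 0;0 0 0 0 0 0;0 0 0 0 0 0' 0.4 40
python3 -m jog '0 0 0 0 0 0;0 0 0 0 0 0;0 0 0 0 0 0;0 0 0 0 0 0;0 0 0 0 0 0;0 0 0 0 0 0;0 0 0 0 0 0;0 0 0 0 0 0' -0.4 40
python3 -m jog '0 0 0 0 0 0;0 0 0 0 0 0;0 0 0 0 0 0;0 0 0 0 0 0;0 0 0 0 0 0;0 0 0 0 0 0' 0.4 40
python3 - <<'E'
from h import *
im=grab_frame("scene"); a=cv2.resize(im[190:310,240:360],None,fx=4,fy=4); 
for j in (0,10,20,30,40,50): print(j,proj(frame(649.8,16.7,8.15,[(20,-78+j,47),(-20,-78+j,47)]),"scene").round(1).tolist())
save(a,"s7.png")
for d in tip_of("clamp_pad_face","scene"): print(d)
E
```

```text
time_s: 14.58
ee_pos: [677.8, -175.4, 103.5]
ee_rot: [-180.0, -0.1, 8.2]
force: [0.5, -3.5, -3.4]
gripper_width: 31.4
time_s: 15.08
ee_pos: [677.6, -174.7, 103.6]
ee_rot: [-179.9, -0.1, 8.2]
force: [0.2, 0.0, -0.9]
gripper_width: 63.5
time_s: 15.75
ee_pos: [677.9, -175.4, 103.6]
ee_rot: [-180.0, -0.1, 8.2]
force: [1.9, -5.3, -2.2]
gripper_width: 32.1
time_s: 16.25
ee_pos: [677.6, -174.5, 103.6]
ee_rot: [-179.9, -0.1, 8.2]
force: [0.0, 0.5, -0.1]
gripper_width: 63.4
time_s: 16.92
ee_pos: [677.9, -175.4, 103.6]
ee_rot: [180.0, -0.1, 8.2]
force: [0.2, -5.2, -3.5]
gripper_width: 32.0
time_s: 17.42
ee_pos: [677.7, -174.5, 103.6]
ee_rot: [-179.9, -0.1, 8.2]
force: [0.4, 0.1, 0.3]
gripper_width: 63.8
0 [[310.3, 262.6], [295.6, 256.1]]
10 [[312.6, 260.1], [297.9, 253.7]]
20 [[314.8, 257.6], [300.2, 251.3]]
30 [[317.0, 255.2], [302.4, 249.0]]
40 [[319.2, 252.8], [304.6, 246.7]]
50 [[321.4, 250.5], [306.8, 244.4]]
{'location': [315.8, 254.9], 'confidence': 0.51}
```

View pics/s7.png

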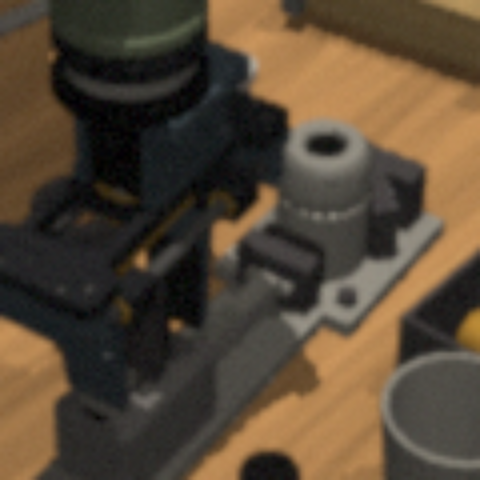

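The pad's front corner is at crop (322,255), about 10 mm short of the coupler. Two more squeezes.

```bash
python3 -m jog '0 0 0 0 0 0;0 0 0 0 0 0;0 0 0 0 0 0;0 0 0 0 0 0;0 0 0 0 0 0;0 0 0 0 0 0;0 0 0 0 0 0;0 0 0 0 0 0' -0.4 40
python3 -m jog '0 0 0 0 0 0;0 0 0 0 0 0;0 0 0 0 0 0;0 0 0 0 0 0;0 0 0 0 0 0;0 0 0 0 0 0' 0.4 40
python3 -m jog '0 0 0 0 0 0;0 0 0 0 0 0;0 0 0 0 0 0;0 0 0 0 0 0;0 0 0 0 0 0;0 0 0 0 0 0;0 0 0 0 0 0;0 0 0 0 0 0' -0.4 40
python3 -m jog '0 0 0 0 0 0;0 0 0 0 0 0;0 0 0 0 0 0;0 0 0 0 0 0;0 0 0 0 0 0;0 0 0 0 0 0' 0.4 40
python3 -m jog '0 0 0 0 0 0;0 0 0 0 0 0;0 0 0 0 0 0;0 0 0 0 0 0;0 0 0 0 0 0;0 0 0 0 0 0;0 0 0 0 0 0;0 0 0 0 0 0' -0.4 10
```

```text
time_s: 18.18
ee_pos: [678.5, -179.5, 103.5]
ee_rot: [179.6, -0.2, 8.2]
force: [1.4, -12.3, -3.3]
gripper_width: 40.1
time_s: 18.68
ee_pos: [678.4, -178.8, 103.5]
ee_rot: [179.6, -0.2, 8.2]
force: [0.0, 0.1, -0.3]
gripper_width: 63.7
time_s: 19.35
ee_pos: [678.6, -179.7, 103.5]
ee_rot: [179.5, -0.2, 8.2]
force: [0.7, -4.9, -1.4]
gripper_width: 40.3
time_s: 19.85
ee_pos: [678.5, -178.9, 103.5]
ee_rot: [179.6, -0.2, 8.2]
force: [-0.6, 0.2, 0.0]
gripper_width: 63.6
time_s: 20.52
ee_pos: [679.0, -181.7, 103.5]
ee_rot: [179.3, -0.2, 8.2]
force: [1.0, -7.4, -1.7]
gripper_width: 45.4
```

The trigger now stops hard at 6 mm of travel, twice at the same place, and 10 N barely moves it. That means the pad is fully in at the squeeze. I release, back off and inspect.

```bash
python3 -m jog '0 0 0 0 0 0;0 0 0 0 0 0;0 0 0 0 0 0;0 0 0 0 0 0;0 0 0 0 0 0;0 0 0 0 0 0;0 0 0 0 0 0;0 0 0 0 0 0' 0.8 40
python3 -m jog '0 0 -0.04 0 0 0;0 0 -0.1 0 0 0;0 0 -0.16 0 0 0;0 0 -0.22 0 0 0;0 0 -0.25 0 0 0;0 0.05 -0.25 0 0 0;0 0.12 -0.25 0 0 0;0 0.2 -0.25 0 0 0;0 0.28 -0.25 0 0 0;0 0.36 -0.25 0 0 0;0 0.42 -0.25 0 0 0;0 0.46 -0.25 0 0 0;0 0.46 -0.25 0 0 0;0 0.46 -0.25 0 0 0'
python3 - <<'E'
from h import *
im=grab_frame("scene"); a=cv2.resize(im[200:300,250:350],None,fx=5,fy=5)
im=grab_frame("top"); b=cv2.resize(im[140:290,230:410],None,fx=3,fy=3); 
print(state()["qpos"].round(0),state()["ee_pos"].round())
a=cv2.resize(a,(260,260)); b=np.pad(b,((0,0),(0,0),(0,0))); a=np.pad(cv2.resize(im*0+grab_frame("scene"),None,fx=1,fy=1)[200:290,250:340].repeat(5,0).repeat(5,1)[:,:],((0,0),(0,0),(0,0)))
save(a,"s8.png"); save(b,"t8.png")
E
```

```text
time_s: 21.18
ee_pos: [679.0, -181.6, 103.6]
ee_rot: [179.3, -0.2, 8.2]
force: [-0.1, 0.2, -0.6]
gripper_width: 81.9
time_s: 22.35
ee_pos: [710.8, -408.8, 230.1]
ee_rot: [179.4, -0.2, 8.1]
force: [-0.0, 0.7, -0.7]
gripper_width: 82.0
[-30.  42.  48.  -0.  89.  51.] [ 711. -407.  231.]
```

View pics/t8.png

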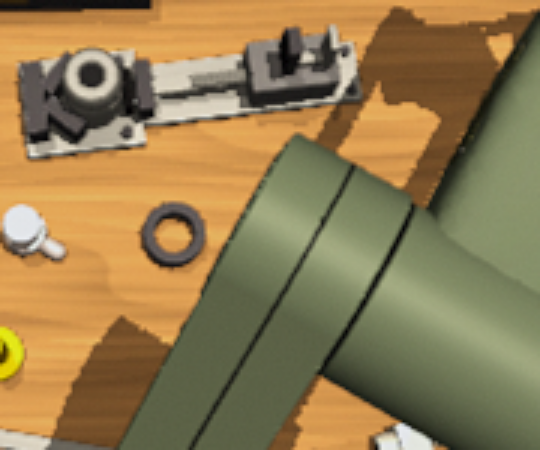

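Jaw and pad are hard against the coupler (crop 140,85) and the coupler is still in the V. Now the nipples: I get their positions by colour, using the old top picture plus the current scene picture.

```bash
cat >> h.py <<'E'
def nips(im,n,roi):
    hsv=cv2.cvtColor(im,cv2.COLOR_RGB2HSV); m=((abs(hsv[...,0].astype(int)-23)<=6)&(hsv[...,1]>165)).astype(np.uint8)
    k=np.zeros_like(m); l,t,r,b=roi; k[t:b,l:r]=m[t:b,l:r]
    N,lab,st,c=cv2.connectedComponentsWithStats(k); out=[]
    for i in range(1,N):
        if st[i,4]<40: continue
        v,u=np.nonzero(lab==i); P=np.array([ray((a,b_),n,17)[:2] for a,b_ in zip(u,v)])
        w,V=np.linalg.eigh(np.cov(P.T)); out.append((P.mean(0).round(1),round(np.degrees(np.arctan2(V[1,1],V[0,1]))%180,1),int(st[i,4]),c[i].round(),np.sqrt(w).round(1)))
    return out
E
python3 - <<'E'
from h import *
im=cv2.cvtColor(cv2.imread("pics/top0.png"),cv2.COLOR_BGR2RGB)
for o in nips(im,"top",(290,180,420,310)): print("top",o)
im=grab_frame("scene")
for o in nips(im,"scene",(120,220,255,320)): print("scene",o)
im=cv2.cvtColor(cv2.imread("pics/scene0.png"),cv2.COLOR_BGR2RGB)
for o in nips(im,"scene",(120,220,255,320)): print("scene0",o)
for c,y in (((598,347),(583,397)),((715,357),(706,405)),((657,437),(646,487))):
    p,q=[ray((np.array(e)/2.5+[90,70]),"top",17)[:2] for e in (c,y)]; print((p+q)/2,np.degrees(np.arctan2(*(p-q)[::-1])))
print([ (d["location"],d["confidence"]) for d in tip_of("nipple0_center","scene")])
E
```

```text
top (array([ 520.6, -169.6]), np.float64(163.9), 238, array([326., 217.]), array([ 9. , 18.2]))
top (array([ 507.6, -304.5]), np.float64(162.8), 255, array([374., 221.]), array([ 9.5, 18.2]))
top (array([ 416.5, -235.3]), np.float64(163.2), 229, array([351., 254.]), array([ 9.1, 18.5]))
scene (array([ 523.4, -171.9]), np.float64(141.9), 245, array([228., 267.]), array([10.5, 17.2]))
scene (array([ 525.7, -305.5]), np.float64(133.6), 102, array([184., 298.]), array([ 5.3, 14.1]))
scene0 (array([ 413.1, -234.3]), np.float64(156.5), 291, array([177., 259.]), array([ 9.6, 21.7]))
scene0 (array([ 516.9, -169. ]), np.float64(153.2), 308, array([227., 265.]), array([10., 21.]))
scene0 (array([ 503.5, -303.7]), np.float64(158.5), 357, array([178., 293.]), array([ 9.8, 20.6]))
[ 515.7735785  -169.44761715] -18.001677550096385
[ 504.66761165 -305.23001373] -13.292698634925786
[ 413.01920811 -234.57907175] -14.618084063263202
[([226.5, 267.2], 0.5)]
```

```bash
python3 - <<'E'
from h import *
for a,b,z in (((50,430),(265,398),68),((108,465),(222,451),46),((35,290),(243,265),80),((18,108),(225,80),80)):
    p,q=[ray((np.array(e)/2.5+[90,70]),"top",z) for e in (a,b)]; d=p-q; print(np.round((p+q)/2),np.linalg.norm(d),np.degrees(np.arctan2(d[1],d[0]))-90)
print(row((518,-170,130),74)); print(row((518,-170,27),74))
E
```

```text
[462. 308.  68.] 234.40627704919524 8.315888729932823
[417. 303.  46.] 125.28098220584495 6.773657035852381
[612. 332.  80.] 229.75946131962445 6.807931785310714
[830. 364.  80.] 237.18054529619994 7.930279861941656
[-0.3155 -0.5257  0.1964  0.0067 -0.0041  0.27  ]
[-0.3163 -0.5281  0.4024  0.0067 -0.0041  0.27  ]
```

```bash
python3 -m jog '-0.03 -0.06 0 0 0 0.05;-0.08 -0.13 0 0 0 0.1;-0.13 -0.21 0 0 0 0.15;-0.18 -0.29 0 0 0 0.2;-0.23 -0.37 0 0 0 0.25;-0.27 -0.45 0.03 0.006 -0.004 0.27;-0.3 -0.5 0.1 0.006 -0.004 0.27;-0.316 -0.526 0.17 0.006 -0.004 0.27;-0.316 -0.528 0.24 0.006 -0.004 0.27;-0.316 -0.528 0.31 0.006 -0.004 0.27;-0.316 -0.528 0.36 0.006 -0.004 0.27;-0.316 -0.528 0.39 0.006 -0.004 0.27;-0.316 -0.528 0.4 0.006 -0.004 0.27;-0.316 -0.528 0.402 0.006 -0.004 0.27;-0.316 -0.528 0.402 0.006 -0.004 0.27'
python3 -m jog '0 0 0 0 0 0;0 0 0 0 0 0;0 0 0 0 0 0;0 0 0 0 0 0;0 0 0 0 0 0;0 0 0 0 0 0;0 0 0 0 0 0;0 0 0 0 0 0' -0.6 25
python3 -m jog '0 0 -0.05 0 0 0;0 0 -0.12 0 0 0;0 0 -0.2 0 0 0;0 0 -0.26 0 0 0;0 0 -0.28 0 0 0;0 0 -0.28 0 0 0'
python3 - <<'E'
from h import *
print(row((548.5,258.6,160),97.4)); print(row((548.5,258.6,52),97.4))
im=grab_frame("scene"); save(cv2.resize(im[170:330,130:330],None,fx=3,fy=3),"s9.png")
E
```

```text
time_s: 23.85
ee_pos: [518.9, -169.9, 28.1]
ee_rot: [179.9, -0.1, -16.0]
force: [0.2, -0.4, -0.8]
gripper_width: 82.1
time_s: 24.52
ee_pos: [518.9, -169.9, 28.1]
ee_rot: [179.9, -0.1, -16.0]
force: [0.5, 0.4, 0.8]
gripper_width: 34.1
time_s: 25.02
ee_pos: [520.0, -170.1, 170.5]
ee_rot: [179.9, -0.5, -16.0]
force: [-0.7, 0.5, -2.3]
gripper_width: 33.9
[-0.1813 -0.84    0.0185  0.0019 -0.0048 -0.2597]
[-0.183  -0.8403  0.2345  0.0019 -0.0048 -0.2597]
```

View pics/s9.png

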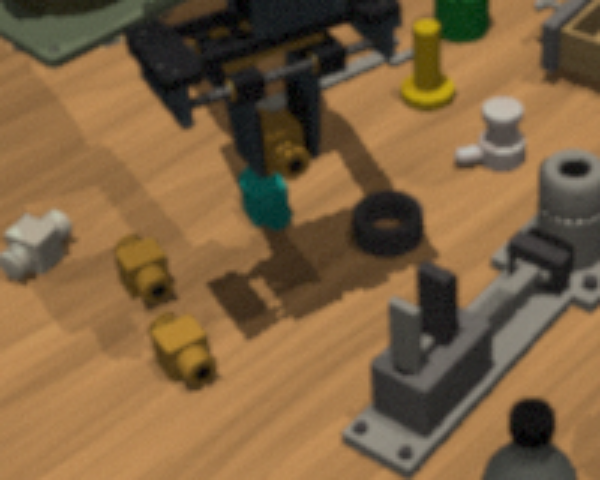

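Nipple A is held (34 mm). Nipple B has been knocked aside, from (178,293) to about (191,286), so I'll re-measure it. A goes to the drawer now.

```bash
python3 -m jog '-0.01 -0.05 0 0 0 -0.04;-0.03 -0.12 0 0 0 -0.1;-0.05 -0.2 0 0 0 -0.16;-0.07 -0.28 0 0 0 -0.22;-0.09 -0.36 0 0 0 -0.26;-0.11 -0.44 0 0 0 -0.26;-0.13 -0.52 0 0 0 -0.26;-0.15 -0.6 0 0 0 -0.26;-0.16 -0.68 0 0 0 -0.26;-0.17 -0.75 0 0 0 -0.26;-0.18 -0.8 0.01 0.002 -0.005 -0.26;-0.183 -0.83 0.04 0.002 -0.005 -0.26;-0.183 -0.84 0.08 0.002 -0.005 -0.26;-0.183 -0.84 0.13 0.002 -0.005 -0.26;-0.183 -0.84 0.18 0.002 -0.005 -0.26;-0.183 -0.84 0.21 0.002 -0.005 -0.26;-0.183 -0.84 0.228 0.002 -0.005 -0.26;-0.183 -0.84 0.234 0.002 -0.005 -0.26;-0.183 -0.84 0.234 0.002 -0.005 -0.26'
python3 -m jog '0 0 0.001 0 0 0;0 0 0.001 0 0 0;0 0 0 0 0 0;0 0 0 0 0 0;0 0 0 0 0 0' 0 25
python3 -m jog '0 0 -0.04 0 0 0;0 0 -0.1 0 0 0;0 0 -0.17 0 0 0;0 0 -0.22 0 0 0;0 0 -0.24 0 0 0;0 0 -0.24 0 0 0' 0.5
python3 - <<'E'
from h import *
im=grab_frame("top"); save(im,"t10.png")
for o in nips(im,"top",(290,180,420,310)): print("top",o)
im=grab_frame("scene")
for o in nips(im,"scene",(120,220,255,320)): print("scene",o)
save(cv2.resize(im[120:320,150:420],None,fx=2.5,fy=2.5),"s10.png")
print(row((414.5,-235,160),74),row((414.5,-235,28),74))
E
```

```text
time_s: 26.65
ee_pos: [546.1, 258.4, 49.0]
ee_rot: [-179.9, 0.4, 7.4]
force: [0.8, -1.5, 0.7]
gripper_width: 33.9
time_s: 27.07
ee_pos: [545.2, 259.9, 47.8]
ee_rot: [-179.8, 0.5, 7.4]
force: [-1.1, 5.8, -2.7]
gripper_width: 45.7
time_s: 27.57
ee_pos: [547.3, 260.2, 170.0]
ee_rot: [-179.7, 0.2, 7.4]
force: [-0.1, -0.0, -0.2]
gripper_width: 68.3
top (array([ 509.8, -271.8]), np.float64(166.8), 249, array([362., 221.]), array([ 9.5, 18.1]))
top (array([ 416.4, -235.1]), np.float64(162.8), 234, array([351., 254.]), array([ 9.2, 18.4]))
scene (array([ 412.8, -234.1]), np.float64(156.3), 296, array([177., 259.]), array([ 9.8, 21.7]))
scene (array([ 506.2, -271.1]), np.float64(158.2), 355, array([190., 286.]), array([10.1, 20.7]))
[-3.865e-01  9.466e-01  1.390e-02 -5.000e-04  7.000e-03  2.599e-01] [-3.838e-01  9.474e-01  2.779e-01 -5.000e-04  7.000e-03  2.599e-01]
```

View pics/t10.png

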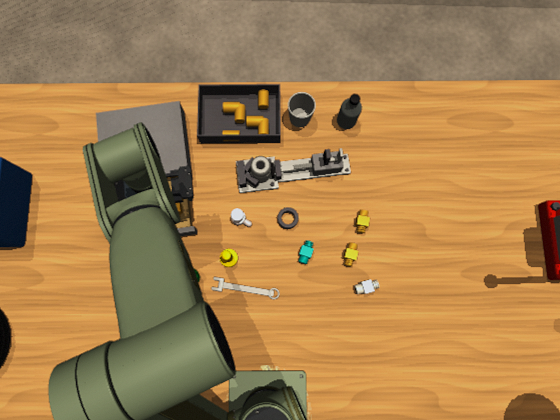

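A is in the drawer. The clamp, valve, collar and pusher look undisturbed. B is now at (508, −271). Next is C at (414.5, −235).

```bash
python3 -m jog '-0.02 0.06 0 0 0 0.04;-0.05 0.13 0 0 0 0.1;-0.08 0.21 0 0 0 0.16;-0.12 0.29 0 0 0 0.22;-0.15 0.37 0 0 0 0.26;-0.18 0.45 0 0 0 0.26;-0.22 0.53 0 0 0 0.26;-0.25 0.61 0 0 0 0.26;-0.28 0.69 0 0 0 0.26;-0.32 0.77 0 0 0 0.26;-0.35 0.85 0 0 0.004 0.26;-0.375 0.91 0 0 0.007 0.26;-0.384 0.94 0.03 0 0.007 0.26;-0.384 0.947 0.1 0 0.007 0.26;-0.384 0.947 0.17 0 0.007 0.26;-0.384 0.947 0.23 0 0.007 0.26;-0.384 0.947 0.26 0 0.007 0.26;-0.384 0.947 0.275 0 0.007 0.26;-0.384 0.947 0.278 0 0.007 0.26;-0.384 0.947 0.278 0 0.007 0.26' 0.7
python3 -m jog '0 0 0 0 0 0;0 0 0 0 0 0;0 0 0 0 0 0;0 0 0 0 0 0;0 0 0 0 0 0;0 0 0 0 0 0;0 0 0 0 0 0' -0.6 25
python3 -m jog '0 0 -0.05 0 0 0;0 0 -0.12 0 0 0;0 0 -0.2 0 0 0;0 0 -0.26 0 0 0;0 0 -0.28 0 0 0;0 0 -0.28 0 0 0'
python3 - <<'E'
from h import *
im=cv2.imread("pics/t10.png"); 
print(row((541,318,160),97.4)); print(row((541,318,54),97.4))
E
```

```text
time_s: 29.33
ee_pos: [413.9, -234.5, 27.2]
ee_rot: [-179.9, 0.1, -16.0]
force: [0.0, -0.0, 1.1]
gripper_width: 77.6
time_s: 29.92
ee_pos: [414.0, -234.5, 27.4]
ee_rot: [-179.9, 0.1, -16.0]
force: [-0.1, 0.1, 1.3]
gripper_width: 33.8
time_s: 30.42
ee_pos: [415.7, -235.6, 170.3]
ee_rot: [180.0, -0.3, -16.0]
force: [-0.4, -0.3, -2.6]
gripper_width: 33.9
[-6.4400e-02 -1.1334e+00  1.9800e-02  9.0000e-04 -3.0000e-03 -2.6010e-01]
[-6.5400e-02 -1.1335e+00  2.3180e-01  9.0000e-04 -3.0000e-03 -2.6010e-01]
```

View pics/s10.png

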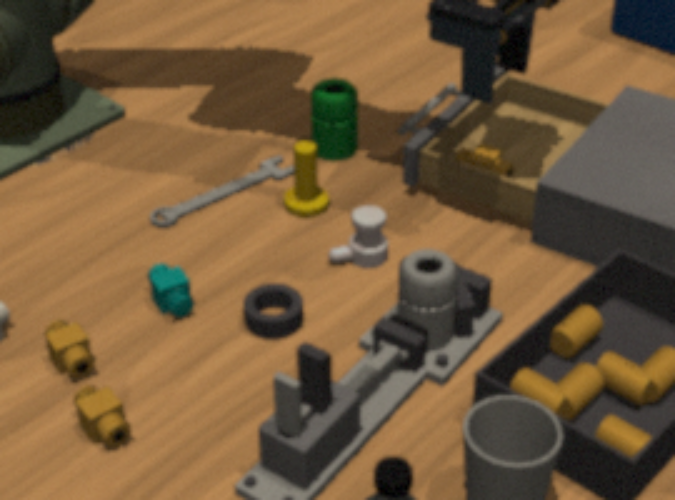

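A lies in the drawer near its −y wall (crop 487,158). I carry C to the middle of the drawer.

```bash
python3 -m jog '0 -0.05 0 0 0 -0.04;-0.01 -0.12 0 0 0 -0.1;-0.01 -0.2 0 0 0 -0.16;-0.02 -0.28 0 0 0 -0.22;-0.02 -0.36 0 0 0 -0.26;-0.03 -0.44 0 0 0 -0.26;-0.03 -0.52 0 0 0 -0.26;-0.04 -0.6 0 0 0 -0.26;-0.04 -0.68 0 0 0 -0.26;-0.05 -0.75 0 0 0 -0.26;-0.05 -0.82 0 0 0 -0.26;-0.055 -0.9 0 0 0 -0.26;-0.06 -0.96 0 0 0 -0.26;-0.065 -1 0 0 0 -0.26;-0.065 -1 0 0 0 -0.26;-0.065 -1 0 0 0 -0.26'
python3 - <<'E'
from h import *
print(row((541,318,160),97.4)); print(row((541,318,53),97.4))
E
```

```text
time_s: 31.75
ee_pos: [521.2, 254.4, 167.5]
ee_rot: [179.8, -0.0, 7.5]
force: [0.6, -0.4, -2.8]
gripper_width: 34.1
[ 5.60e-02 -1.21e-01  1.46e-02  2.60e-03 -1.00e-04  1.20e-03]
[ 5.590e-02 -1.219e-01  2.286e-01  2.600e-03 -1.000e-04  1.200e-03]
```

```bash
python3 -m jog '0.02 -0.04 0 0 0 0;0.045 -0.09 0 0 0 0;0.056 -0.12 0.02 0 0 0;0.056 -0.122 0.06 0 0 0;0.056 -0.122 0.11 0 0 0;0.056 -0.122 0.16 0 0 0;0.056 -0.122 0.2 0 0 0;0.056 -0.122 0.22 0 0 0;0.056 -0.122 0.228 0 0 0;0.056 -0.122 0.229 0 0 0;0.056 -0.122 0.229 0 0 0'
python3 -m jog '0 0 0 0 0 0;0 0 0 0 0 0;0 0 0 0 0 0;0 0 0 0 0 0;0 0 0 0 0 0' 0 25
python3 -m jog '0 0 -0.04 0 0 0;0 0 -0.1 0 0 0;0 0 -0.17 0 0 0;0 0 -0.22 0 0 0;0 0 -0.24 0 0 0;0 0 -0.24 0 0 0' 0.1
python3 - <<'E'
from h import *
im=grab_frame("top")
for o in nips(im,"top",(290,180,420,310)): print("top",o)
im=grab_frame("scene")
for o in nips(im,"scene",(120,220,255,320)): print("scene",o)
print(row((508,-271.5,160),76),row((508,-271.5,28),76))
E
```

```text
time_s: 32.67
ee_pos: [541.5, 318.0, 53.4]
ee_rot: [179.8, -0.1, 7.5]
force: [-0.5, 0.1, -1.4]
gripper_width: 34.0
time_s: 33.08
ee_pos: [541.8, 318.2, 54.0]
ee_rot: [179.8, -0.1, 7.5]
force: [-0.3, -0.1, -0.4]
gripper_width: 45.6
time_s: 33.58
ee_pos: [542.8, 319.3, 177.2]
ee_rot: [179.9, -0.5, 7.5]
force: [-0.9, 0.6, 0.1]
gripper_width: 50.1
top (array([ 509.8, -271.9]), np.float64(167.7), 253, array([362., 221.]), array([ 9.4, 18.3]))
scene (array([ 506. , -271.1]), np.float64(158.8), 349, array([190., 286.]), array([10.1, 20.4]))
[-2.1910e-01  1.1605e+00  3.0500e-02  2.4000e-03 -9.0000e-04  2.3890e-01] [-2.1930e-01  1.1595e+00  2.9450e-01  2.4000e-03 -9.0000e-04  2.3890e-01]
```

```bash
python3 -m jog '-0.01 0.06 0 0 0 0.04;-0.02 0.13 0 0 0 0.1;-0.04 0.21 0 0 0 0.16;-0.05 0.29 0 0 0 0.22;-0.07 0.37 0 0 0 0.24;-0.08 0.45 0 0 0 0.24;-0.1 0.53 0 0 0 0.24;-0.11 0.61 0 0 0 0.24;-0.13 0.69 0 0 0 0.24;-0.14 0.77 0 0 0 0.24;-0.16 0.85 0 0 0 0.24;-0.18 0.93 0 0 0 0.24;-0.2 1 0 0 0 0.24;-0.2 1 0 0 0 0.24;-0.2 1 0 0 0 0.24' 0.7
python3 - <<'E'
from h import *
print(row((508,-271.5,160),76),row((508,-271.5,28),76))
E
```

```text
time_s: 34.93
ee_pos: [505.4, -191.7, 172.6]
ee_rot: [179.9, 0.1, -14.3]
force: [0.2, 0.7, -0.3]
gripper_width: 77.2
[ 0.0446  0.1533  0.0254  0.0016  0.0016 -0.0035] [ 0.0452  0.1526  0.2894  0.0016  0.0016 -0.0035]
```

```bash
python3 -m jog '0.02 0.06 0 0 0 0;0.04 0.12 0 0 0 0;0.045 0.15 0.02 0 0 0;0.045 0.153 0.08 0 0 0;0.045 0.153 0.15 0 0 0;0.045 0.153 0.21 0 0 0;0.045 0.153 0.26 0 0 0;0.045 0.153 0.28 0 0 0;0.045 0.153 0.289 0 0 0;0.045 0.153 0.289 0 0 0;0.045 0.153 0.289 0 0 0'
python3 -m jog '0 0 0 0 0 0;0 0 0 0 0 0;0 0 0 0 0 0;0 0 0 0 0 0;0 0 0 0 0 0;0 0 0 0 0 0;0 0 0 0 0 0' -0.6 25
python3 -m jog '0 0 -0.05 0 0 0;0 0 -0.12 0 0 0;0 0 -0.2 0 0 0;0 0 -0.26 0 0 0;0 0 -0.28 0 0 0;0 0 -0.28 0 0 0'
python3 - <<'E'
from h import *
print(row((533.5,376,160),97.4))
E
```

```text
time_s: 35.85
ee_pos: [508.7, -271.4, 29.0]
ee_rot: [179.8, 0.1, -14.3]
force: [0.1, 0.3, 0.5]
gripper_width: 77.6
time_s: 36.43
ee_pos: [508.7, -271.5, 29.1]
ee_rot: [179.9, 0.0, -14.3]
force: [-0.0, -0.3, 2.3]
gripper_width: 34.5
time_s: 36.93
ee_pos: [510.1, -271.8, 171.6]
ee_rot: [179.8, -0.3, -14.3]
force: [0.9, 0.7, -2.5]
gripper_width: 34.4
[-0.2749 -1.2671  0.0168  0.0031 -0.0024 -0.2411]
```

```bash
python3 -m jog '-0.01 -0.05 0 0 0 -0.04;-0.02 -0.12 0 0 0 -0.1;-0.04 -0.2 0 0 0 -0.16;-0.05 -0.28 0 0 0 -0.22;-0.07 -0.36 0 0 0 -0.24;-0.09 -0.44 0 0 0 -0.24;-0.11 -0.52 0 0 0 -0.24;-0.13 -0.6 0 0 0 -0.24;-0.15 -0.68 0 0 0 -0.24;-0.16 -0.75 0 0 0 -0.24;-0.18 -0.82 0 0 0 -0.24;-0.2 -0.9 0 0 0 -0.24;-0.21 -0.96 0 0 0 -0.24;-0.22 -1 0 0 0 -0.24;-0.22 -1 0 0 0 -0.24;-0.22 -1 0 0 0 -0.24'
python3 - <<'E'
from h import *
print(row((533.5,376,160),97.4),row((533.5,376,53.5),97.4))
im=grab_frame("scene")
print([(np.round(d["location"]),d["confidence"]) for d in tip_of("nipple0_center","scene")], [(np.round(d["location"]),d["confidence"]) for d in tip_of("drawer_floor","scene")])
save(cv2.resize(im[130:230,290:410],None,fx=5,fy=5),"s11.png")
E
```

```text
time_s: 38.27
ee_pos: [525.5, 240.2, 166.0]
ee_rot: [179.6, 0.1, 7.4]
force: [-0.0, -0.6, -2.1]
gripper_width: 34.8
[ 0.0511 -0.2674  0.0098  0.0047  0.0016  0.0004] [ 0.0516 -0.269   0.2228  0.0047  0.0016  0.0004]
[(array([341., 190.]), 0.73), (array([317., 258.]), 0.16)] [(array([349., 179.]), 0.81)]
```

View pics/s11.png

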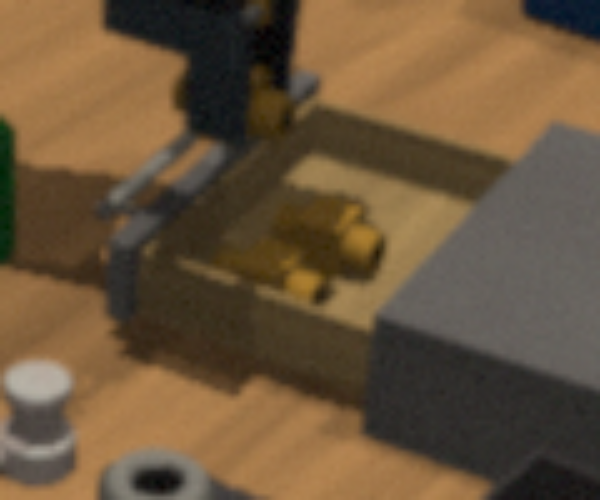

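A and C lie flat side by side in the drawer (crop 290,270 and 340,230), with room beyond for B.

```bash
python3 -m jog '0.01 -0.06 0 0 0 0;0.03 -0.14 0 0 0 0;0.045 -0.21 0 0 0 0;0.05 -0.255 0 0.005 0 0;0.051 -0.268 0.02 0.005 0 0;0.051 -0.268 0.06 0.005 0 0;0.051 -0.268 0.11 0.005 0 0;0.051 -0.268 0.16 0.005 0 0;0.051 -0.268 0.2 0.005 0 0;0.051 -0.268 0.218 0.005 0 0;0.051 -0.268 0.223 0.005 0 0;0.051 -0.268 0.223 0.005 0 0'
python3 -m jog '0 0 0 0 0 0;0 0 0 0 0 0;0 0 0 0 0 0;0 0 0 0 0 0;0 0 0 0 0 0' -0.05 25
python3 -m jog '0 0 -0.04 0 0 0;0 0 -0.1 0 0 0;0 0 -0.17 0 0 0;0 0 -0.22 0 0 0;0 0 -0.24 0 0 0;0 0 -0.24 0 0 0'
python3 - <<'E'
from h import *
c=R.from_euler("z",7.4,degrees=True)
p=np.array([418.5,301.5,0])+c.apply([-45,0,0]); print(p)
for z in (175,52): print(row((p[0],p[1],z),97.4))
im=grab_frame("scene"); save(cv2.resize(im[130:230,290:410],None,fx=5,fy=5),"s12.png")
E
```

```text
time_s: 39.42
ee_pos: [534.9, 372.8, 54.7]
ee_rot: [-180.0, 0.1, 7.2]
force: [0.2, 0.2, -1.3]
gripper_width: 34.5
time_s: 39.83
ee_pos: [535.3, 373.1, 55.7]
ee_rot: [-179.9, -0.0, 7.2]
force: [0.2, 0.0, -0.2]
gripper_width: 43.3
time_s: 40.33
ee_pos: [536.5, 373.8, 178.9]
ee_rot: [-179.8, -0.3, 7.2]
force: [0.6, -1.2, -0.2]
gripper_width: 43.5
[373.87479769 295.70419815   0.        ]
[-0.3423  0.1143  0.0053 -0.0025 -0.0038 -0.0023]
[-0.3437  0.1153  0.2513 -0.0025 -0.0038 -0.0023]
```

View pics/s12.png

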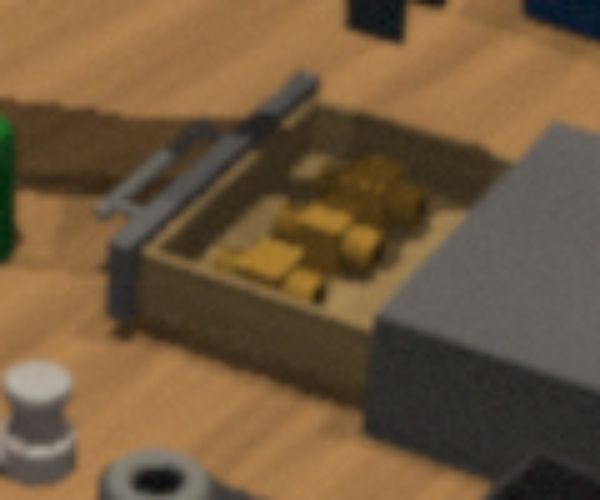

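All three nipples lie flat and side by side (crop 270,268; 328,232; 372,188). That was my last viewable picture, so the remaining checks will be numeric. I shut the fingers, move in front of the handle and push.

```bash
python3 -m jog '-0.05 0.02 0 0 0 0;-0.12 0.04 0 0 0 0;-0.19 0.06 0 0 0 0;-0.26 0.09 0 0 0 0;-0.32 0.11 0 0 0 0;-0.343 0.115 0 0 0 0;-0.343 0.115 0.02 0 -0.003 0;-0.343 0.115 0.07 0 -0.003 0;-0.343 0.115 0.13 0 -0.003 0;-0.343 0.115 0.19 0 -0.003 0;-0.343 0.115 0.235 0 -0.003 0;-0.343 0.115 0.25 0 -0.003 0;-0.343 0.115 0.251 0 -0.003 0;-0.343 0.115 0.251 0 -0.003 0' -1 30
python3 -m jog '0.01 0 0 0 0 0;0.022 0 0 0 0 0;0.034 0 0 0 0 0;0.046 0 0 0 0 0;0.058 0 0 0 0 0;0.07 0 0 0 0 0;0.082 0 0 0 0 0;0.094 0 0 0 0 0;0.106 0 0 0 0 0;0.118 0 0 0 0 0;0.13 0 0 0 0 0;0.142 0 0 0 0 0;0.154 0 0 0 0 0;0.166 0 0 0 0 0;0.178 0 0 0 0 0;0.19 0 0 0 0 0;0.2 0 0 0 0 0;0.21 0 0 0 0 0'
python3 - <<'E'
from h import *
im=grab_frame("scene")
for q in ("cabinet_drawer0_handle","drawer_floor","nipple0_center"): print(q,[(np.round(d["location"]),d["confidence"]) for d in tip_of(q,"scene")])
E
```

```text
time_s: 41.55
ee_pos: [373.4, 295.3, 49.8]
ee_rot: [-179.9, 0.2, 7.2]
force: [-0.4, -0.4, 0.4]
gripper_width: 0.2
time_s: 43.05
ee_pos: [478.1, 308.4, 49.4]
ee_rot: [-179.9, 0.2, 7.2]
force: [-1.5, 0.7, 0.9]
gripper_width: 0.4
cabinet_drawer0_handle [(array([341., 170.]), 0.82), (array([263., 279.]), 0.63)]
drawer_floor [(array([373., 190.]), 0.86), (array([272., 272.]), 0.55)]
nipple0_center [(array([366., 195.]), 0.44)]
```

```bash
python3 -m jog '0.01 0 0 0 0 0;0.02 0 0 0 0 0;0.03 0 0 0 0 0;0.04 0 0 0 0 0;0.05 0 0 0 0 0;0.06 0 0 0 0 0;0.07 0 0 0 0 0;0.08 0 0 0 0 0;0.09 0 0 0 0 0;0.1 0 0 0 0 0;0.108 0 0 0 0 0;0.116 0 0 0 0 0;0.124 0 0 0 0 0;0.13 0 0 0 0 0;0.13 0 0 0 0 0'
python3 -m jog '0.006 0 0 0 0 0;0.012 0 0 0 0 0;0.018 0 0 0 0 0;0.024 0 0 0 0 0;0.024 0 0 0 0 0'
```

```text
time_s: 44.5
ee_pos: [543.4, 316.4, 49.4]
ee_rot: [-179.9, 0.1, 7.2]
force: [-1.1, -0.1, -0.4]
gripper_width: 0.4
time_s: 44.92
ee_pos: [548.6, 316.9, 49.2]
ee_rot: [180.0, 1.0, 7.1]
force: [-17.3, -0.6, 11.2]
gripper_width: 0.5
```

The drawer has come to a hard stop after about 150 mm of travel. I nudge it once more to confirm, then retreat and check.

```bash
python3 -m jog '0.006 0 0 0 0 0;0.01 0 0 0 0 0;0.01 0 0 0 0 0;0.01 0 0 0 0 0'
python3 -m jog '-0.05 0 0 0 0 0;-0.1 0 0 0 0 0;-0.12 0 -0.04 0 0 0;-0.12 0 -0.1 0 0 0;-0.12 0 -0.18 0 0 0;-0.12 0 -0.26 0 0 0;-0.12 0 -0.34 0 0 0;-0.2 0 -0.36 0 0 0;-0.26 0 -0.36 0 0 0;-0.26 0.06 -0.36 0 0 0;-0.26 0.06 -0.36 0 0 0;-0.26 0.06 -0.36 0 0 0'
python3 - <<'E'
from h import *
sc=grab_frame("scene"); 
T=lambda q,n:[(np.round(d["location"],1).tolist(),round(d["confidence"],2)) for d in tip_of(q,n)]
for q in ("cabinet_drawer0_handle","coupler_center","clamp_pad_face","nipple0_center","seal_pusher_center","relief_valve_center","collar_center"): print(q,T(q,"scene"))
h=ray(T("cabinet_drawer0_handle","scene")[0][0],"scene",44); print("handle",h,"start was ~ (418.5..425,300)")
print("shut handle proj",proj(np.array([418.5,301.5,44])+150*np.array([.992,.129,0]),"scene"),"seat proj",proj(frame(649.8,16.7,8.15,(0,0,54.5)),"scene"))
print("nipples on bench",nips(sc,"scene",(100,220,255,320)))
top=grab_frame("top"); print("top brass",nips(top,"top",(290,180,420,310)),T("coupler_center","top"),T("clamp_seat","top"))
# bystander differences vs first picture
s0=cv2.cvtColor(cv2.imread("pics/scene0.png"),cv2.COLOR_BGR2RGB)
for nm,(u,v) in (("pusher",(273,192)),("relief",(296,216)),("collar",(259,244)),("turq",(218,236)),("white",(142,251)),("green",(284,167))):
    w=s0[v-14:v+14,u-14:u+14]; r=cv2.matchTemplate(sc[v-24:v+24,u-24:u+24],w,cv2.TM_CCOEFF_NORMED); _,m,_,l=cv2.minMaxLoc(r); print(nm,round(m,3),(l[0]-10,l[1]-10))
E
```

```text
time_s: 45.25
ee_pos: [548.6, 316.9, 49.3]
ee_rot: [179.9, 1.6, 7.1]
force: [-14.1, 0.2, 8.5]
gripper_width: 0.7
time_s: 46.25
ee_pos: [428.7, 271.4, 233.7]
ee_rot: [179.9, 1.5, 7.0]
force: [0.2, 0.5, -0.6]
gripper_width: 0.6
cabinet_drawer0_handle [([366.3, 179.0], 0.56)]
coupler_center [([318.8, 243.6], 0.86), ([284.5, 164.9], 0.61)]
clamp_pad_face [([314.0, 252.3], 0.5), ([258.7, 243.5], 0.32), ([273.5, 191.4], 0.18)]
nipple0_center [([320.7, 239.4], 0.4)]
seal_pusher_center [([272.0, 193.2], 0.85), ([258.4, 243.0], 0.53)]
relief_valve_center [([296.9, 215.9], 0.94)]
collar_center [([258.7, 246.0], 0.92)]
handle [575.61714707 322.17309764  44.        ] start was ~ (418.5..425,300)
shut handle proj [[363.60914064 178.14514809]] seat proj [[320.15409248 238.62595732]]
nipples on bench []
top brass [] [([261.3, 168.2], 0.65), ([186.2, 276.6], 0.63)] [([256.4, 170.4], 0.71)]
pusher 0.772 (0, 0)
relief 0.993 (0, 0)
collar 0.997 (0, 0)
turq 0.997 (0, 0)
white 0.997 (0, 0)
green 0.882 (0, 0)
```

```bash
python3 -c "
from workcell import *
print(job_done(), state()['time_s'])"
```

```text
the job is handed in; nothing more can be done
the job is handed in; nothing more can be done
```

I did the whole job in the order asked and handed it in at about 46 s; no verdict was given.

- **Coupler:** I stood it in the V, pushed it home with about 10 N reaction and let go before the jaw moved. I then worked the trigger: four full squeezes, two that stopped hard at about 6 mm of travel (pad fully in) and one light 10 N test. From the jaw's fall-back limit, the pad should still be at least 6 mm in. I had no direct pad reading.
- **Nipples:** three brass nipples were on the bench. One was knocked aside during the run and I re-measured it before gripping. All three lay flat and side by side in the drawer in my last picture, and colour checks in both cameras found no brass left on the bench.
- **Drawer:** I pushed it to a hard stop after about 150 mm. The handle detector puts the bar about 3 px from where a shut drawer's handle should be.
- **Bystanders and look-alikes:** every one matched its first position in the scene camera, with zero pixel shift. The pusher's match was weaker (0.77), probably because the coupler no longer stands beside it.

**Check that disagreed:** the coupler and seat detectors differ from the model by up to 5 px. I put this down to detector noise, because the last picture of the clamp showed the coupler upright against the V. The picture limit was used up before the drawer was shut, so the final checks are numeric only.

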